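# Close the milk-line tube clamp

### The arm

A 7-joint arm with a two-finger parallel gripper is mounted at the origin on the work surface. World frame = base frame: x ahead of the robot, y to its left, z up, the work surface at z = 0. Lengths are in m, angles in rad, forces in N, time in s.
With the tool pointing down it reaches from about 0.425 to 0.925 m from the base axis. Payload 6.8 kg.
Tool frame: the origin (TCP) lies at the very end of the fingers, on their centre line; the grasp point (between the pads) lies 19 mm behind it; z points along the fingers, y is the line along which they close (so a half turn about z gives the same grasp; the last joint's range is limited). The gripper opens to 85 mm and grips with 20 to 120 N. Pads are 22 mm wide; open, the fingers measure 114 mm over their backs; the gripper's body (76 mm by 85 mm) begins 54 mm behind the grasp point. The pads swing forward as they close: fully open they stand 13 mm farther back than shut.
Start: joints at [1.01, 0.477, 0.022, 1.555, -0.011, 1.109, -0.083], TCP at [0.295, -0.607, 0.206] pointing down, gripper open.
Joint ranges: [-2.96, 2.96], [-0.34, 2.1], [-1.41, 1.46], [0.24, 2.44], [-1.37, 4.51], [0.17, 1.92], [-2.96, 2.96]. Speed limits (rad/s): [2.39, 2.39, 3.14, 3.14, 3.14, 3.14, 3.14].

### API

Orientations are given as a unit quaternion [w, x, y, z].
In Python, from station import bot gives the robot as it stands.
- The arm moves only by the tool jog_arm, never from a script. Its argument "motion" is a list of rows, each a list of 7 numbers: the turn, a rotation vector about the tool's x, y, z in rad, then the shift along the tool's x, y, z in mm, then the finger opening in mm, from 0 to 85.4. A call has 1 to 10 rows; each row is the pose to reach, as a shift and turn from the pose commanded when the call began, along the tool's axes at that moment; what a row does not reach only later rows make up. A row lasts 1/8 s, in which the tool goes at most 62.5 mm and 10.7 degrees, less where a joint would pass 70% of its speed; a pose out of reach is approached as far as the arm can. A call with a gripper value outside its range is refused whole. The fingers move at their own pace and stop on an object; "grip_force" is the grip in N (left out, the last holds). Time passes only in rows, so rows that repeat a pose let the fingers close. It gives the time, the measured TCP pose, the force, the opening and the grip force at its end, in the units of the state.
- bot.get_obs(): the state, without advancing time (a new reading comes with each control period).
- bot.read_camera(name): name is "scene" or "top" or "wrist"; returns a dict with "pixels" (420x560x3 uint8, red, green, blue), "camera_matrix" (3x3 intrinsics, pixels), "distortion" ([k1, k2, p1, p2, k3] as OpenCV has them; the pictures are not rectified), "T" (4x4, takes a point from camera to world coordinates); the wrist camera has in their place "tool_from_camera" (4x4, takes a point from camera to tool coordinates, whose origin is the TCP and whose axes are the flange's). Camera axes: x right, y down, z forward; pixel columns grow to the right and rows downward; lengths in m; the calibration is good to about 2 mm. A picture is of the moment at which its call begins: read the wrist's pose just before it. There is no depth.
- bot.hand_in(): hands the job in; it is judged then, once.
Trained networks look in a picture, given as the dict that the camera call returned (one of the last four; its "shot" number tells which), for a name from the list of things; names that differ only in an ending like _2 or _b are one class to them, and where a whole thing is asked for, a point or a joint stands for the part that bears it (a point fixed in the world has none). Each returns a list of dicts, best first, with "score" (0 to 1); they miss things now and then, are a little off and sometimes report something else, mostly with a low value. They report only what shows in the picture. A call takes as long as a camera call.
- bot.spot_in(thing, picture): "xy" ([column, row] in pixels, amid what is visible of it).
- bot.tip_of(thing, picture): "xy" ([column, row] in pixels: a listed point, or the origin of a listed thing).
The state is a dict: "t": time; "q": joint angles; "joint_vel": joint speeds; "joint_torque": joint torques, N m; "eef_pos": TCP position; "tool_rot": TCP orientation; "contact_force": force on the tool from outside, world axes, zero at the start; "torque": the same for the moment, N m; "gripper_width": opening from 0.0 (shut) to 1.0 (fully open); "grasp_force": force on a finger pad.
Only numpy, scipy, OpenCV 4.12 (cv2) and the standard library are available. Lean on these libraries where they do the work, as an engineer would, in place of code of your own. Each camera call takes 0.05 s, during which the arm holds its last target. There are 200 camera calls.

### The job

Secure the steel milk tube in its clamp: swing the clamp's hinged half over the tube and press on its blue pad until the tube is felt to be fully home in its rubber seat, firmly but without denting the thin tube. Then draw the red spring knob out along its swing bolt, swing the bolt upright into the fork of the hinged half and let the knob down on top of the fork, so that it clamps the half shut. Let go of everything and leave the pitcher, cup and tamper where they are.

Things in the scene. Friction and masses are not known exactly. Their poses are not given: they have to be found in the camera images.
- clamp: Fixed aluminium tube clamp on a black 160 x 90 x 10 mm foot. Origin: centre of the foot's underside, on the counter; z up, y along the tube, x from the swing bolt's side to the hinge side. In this frame (mm): hinge pin (42, 0, 85) and bolt pivot (-56, 0, 40), both parallel to y; tube axis near (0, 0, 85) when home. Below the half it is 48 mm wide at most, 93 high at the hinge, 48 at the bolt.
- tube_mid (a point): Middle of the axis of the thin steel milk tube (38 mm diameter, 260 long) along the clamp's y. It starts 4 to 8 mm proud in a tight rubber seat that yields at a steady 11 N and holds it where left; home is a hard stop, 81 to 89 mm up depending on unknown wear, so it can only be felt. More than 45 N between half and tube dents it; 16 N proves it home.
- half (a joint): Angle of the hinged half: 0 = closed with its fork level, positive = opened upward and away from the bolt (1.57 stands upright, stop at 2.0). Starts at 1.5 to 1.85. A stiff hinge (0.11 N m) keeps it where it is left. With the tube home it ends between -0.1 and 0.1, depending on the seat.
- half_pad (a point): Middle of the top face of the blue press pad (34 x 34 mm) on the hinged half; z axis = outward normal (up when closed). When closed it is 57 mm from the hinge pin towards the bolt and 32 mm above the pin. The tube's crown is 42 mm from the pin: a press on the pad reaches the tube 1.1 to 1.4 times as strong (by where it bears), after 2 N at the pad for the hinge.
- half_slot (a point): Middle of the slot in the fork at the half's free end, at the top face: when closed 98 mm from the hinge pin towards the bolt and 10 mm above the pin. The fork is 24 mm wide and 10 mm thick, its slot 12 mm wide, open at the free end 16 mm beyond this point, 14 mm deep behind it. A push down on the fork reaches the tube 2.3 times as strong.
- bolt (a joint): Angle of the swing bolt about its pivot: 0 = upright (stop at -0.03), positive = leaning outward, away from the tube. Starts at 0.6 to 1.0. A stiff pivot (0.09 N m) keeps it where it is left. The shank is 9 mm thick.
- knob_mid (a point): Centre of the red pull knob on the swing bolt: a cylinder 30 mm across and 26 mm long; z axis along the bolt, away from its pivot. At rest its centre is 57 mm, its underside 44 mm from the pivot. It draws outward up to 24 mm against a spring (0.8 N, plus 0.08 N per mm). The fork's top ends 46 to 64 mm above the pivot, so draw it out about 21 mm to pass; let go, it springs onto the fork.
- knob (a joint): How far the knob is drawn out along the bolt (m): 0 at rest, at most 0.024. Resting on the fork it reads about 0.002 to 0.021.
- pitcher_mid (a point): Middle of a loose steel milk pitcher, 84 mm in diameter, 100 mm tall with a handle. Not to be moved.
- cup_mid (a point): Middle of a loose white cup, 82 mm in diameter, 90 mm tall. Not to be moved.
- tamper_mid (a point): Middle of a loose steel tamper, 58 mm in diameter, 90 mm tall. Not to be moved.

How it is judged:
By the outcome, as a careful person would: the job done as asked, in the order asked, and still so for the second after the job is handed in, with the robot touching nothing.
It also fails if it takes over 58 s, if anything falls off the work surface, if the arm or the gripper's body presses on something with over 40 N, if the wrist force passes 120 N, or if a joint passes its speed limit or range.

## Working session

There is one attempt and no reset: what is moved stays moved. The work goes in short steps, Python scripts to look and compute and a tool call to move; the robot and the scene stay as the last step left them, time stands still between calls to the robot, and variables do not carry over. Pictures are saved under pics/ and viewed, at most 10 in all, crops included, and the job is handed in when it is done.

Besides the shell and the picture viewer there is one more tool, called after "Call:" as name([rows], argument=value, ...), one row to a line, values as JSON. jog_arm: Moves the arm, as the interface text tells. Its arguments: {"type":"object","properties":{"motion":{"type":"array"},"grip_force":{"type":"number"}},"required":["motion"]}

```bash
mkdir -p pics
cat > h.py <<'E'
import numpy as np, cv2
from scipy.spatial.transform import Rotation as R
from station import bot
def rot(o): 
    q=o["tool_rot"]; return R.from_quat([q[1],q[2],q[3],q[0]])
def ray(p,xy,T=None):
    T=np.array(p["T"] if T is None else T)
    u=cv2.undistortPoints(np.array([[xy]],float),np.array(p["camera_matrix"]),np.array(p["distortion"]))[0,0]
    d=T[:3,:3]@[u[0],u[1],1]; return T[:3,3],d/np.linalg.norm(d)
def tri(rs):
    A=0;b=0
    for c,d in rs:
        P=np.eye(3)-np.outer(d,d);A=A+P;b=b+P@c
    x=np.linalg.solve(A,b); return x,[np.linalg.norm((np.eye(3)-np.outer(d,d))@(x-c)) for c,d in rs]
def wristT(p,o):
    T=np.eye(4);T[:3,:3]=rot(o).as_matrix();T[:3,3]=o["eef_pos"];return T@np.array(p["tool_from_camera"])
def proj(p,X,T=None):
    T=np.linalg.inv(np.array(p["T"] if T is None else T));X=np.atleast_2d(X)
    return cv2.projectPoints(X,cv2.Rodrigues(T[:3,:3])[0],T[:3,3],np.array(p["camera_matrix"]),np.array(p["distortion"]))[0][:,0]
E
cat > a.py <<'E'
from h import *
np.set_printoptions(precision=4,suppress=True)
o=bot.get_obs();print(o)
P={n:bot.read_camera(n) for n in("scene","top")}
for n in P: cv2.imwrite(f"pics/{n}0.png",P[n]["pixels"][...,::-1]); print(n,np.array(P[n]["T"]))
for th in["clamp","tube_mid","half_pad","half_slot","knob_mid","pitcher_mid","cup_mid","tamper_mid"]:
    r=[]
    for n in P:
        t=bot.tip_of(th,P[n])
        print(th,n,[(np.round(x["xy"],1).tolist(),round(x["score"],2)) for x in t[:2]])
        if t:r.append(ray(P[n],t[0]["xy"]))
    if len(r)>1:print("   ",*tri(r))
E
python3 a.py
```

```text
{'t': 0.0, 'q': array([ 1.0099,  0.4778,  0.0223,  1.5565, -0.0115,  1.1093, -0.0831]), 'joint_vel': array([-0.0004, -0.0021,  0.0002, -0.0015, -0.0009, -0.0003, -0.0003]), 'joint_torque': array([ -0.0003, -59.6454,   1.6071, -28.12  ,   0.0123,   0.0095,
         0.    ]), 'eef_pos': array([ 0.295 , -0.6064,  0.2047]), 'tool_rot': array([-0.0009,  0.9745,  0.2245, -0.0003]), 'contact_force': array([-0.7792,  0.2252,  0.5448]), 'torque': array([-0.0137, -0.0239,  0.0325]), 'grasp_force': 0.0, 'gripper_width': 0.9967249323122495}
scene [[ 0.5759  0.6475 -0.4991  1.1758]
 [ 0.8175 -0.4596  0.3471 -0.37  ]
 [-0.0047 -0.6079 -0.794   0.9784]
 [ 0.      0.      0.      1.    ]]
top [[-0.0257 -0.9921  0.1226  0.4965]
 [-0.9997  0.0253 -0.0043  0.009 ]
 [ 0.0012 -0.1227 -0.9924  0.9692]
 [ 0.      0.      0.      1.    ]]
clamp scene [([297.5, 227.2], 0.87)]
clamp top [([243.4, 195.0], 0.9)]
    [0.6153 0.0816 0.0076] [np.float64(0.0052123263600649524), np.float64(0.005212326360064916)]
tube_mid scene [([299.0, 208.0], 0.85)]
tube_mid top [([245.8, 192.9], 0.6)]
    [0.613  0.077  0.0833] [
[... 485 characters left out ...]
43.2], 0.59)]
    [0.5174 0.0544 0.0832] [np.float64(0.0009119640042384683), np.float64(0.0009119640042383518)]
pitcher_mid scene [([356.3, 161.6], 0.87), ([265.7, 189.3], 0.27)]
pitcher_mid top [([127.0, 225.3], 0.65)]
    [0.5597 0.3061 0.0597] [np.float64(0.0018560314196541404), np.float64(0.001856031419654203)]
cup_mid scene [([250.3, 294.6], 0.65)]
cup_mid top [([350.6, 135.6], 0.75)]
    [ 0.7249 -0.1323  0.0483] [np.float64(0.0017098415286308604), np.float64(0.0017098415286307552)]
tamper_mid scene [([223.5, 259.3], 0.62), ([271.9, 189.5], 0.24)]
tamper_mid top [([352.1, 187.4], 0.62)]
    [ 0.6192 -0.1322  0.0557] [np.float64(0.0044474803571218175), np.float64(0.0044474803571217985)]
```

View pics/scene0.png

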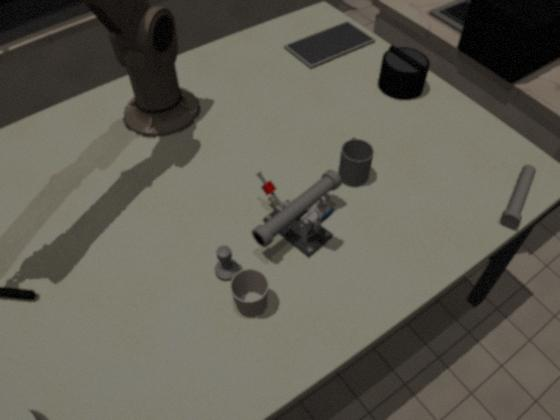

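View pics/top0.png

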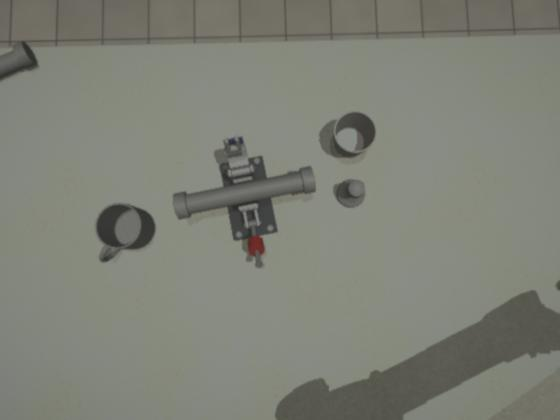

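The scene view shows the clamp at about (297,227) with the red knob at (268,188) on the robot's side and the blue pad at (324,213) on the far side. The top view shows the tube running from (182,205) to (308,180), the knob at (257,244) and the open half at (235,145). The detections agree with both.

```bash
cat > fit.py <<'E'
from h import *
from scipy.optimize import least_squares
def model(v):
    cx,cy,psi,a,b,tz=v
    hp=np.array([42,0,85.]);u=np.array([-np.cos(a),0,np.sin(a)]);n=np.array([np.sin(a),0,np.cos(a)]);w=np.array([-np.sin(b),0,np.cos(b)])
    L=dict(clamp=[0,0,0],tube_mid=[0,0,tz],half_pad=hp+57*u+32*n,half_slot=hp+98*u+10*n,knob_mid=[-56,0,40]+57*w,e1=[0,130,tz],e2=[0,-130,tz])
    return {k:np.array([cx,cy,0])+R.from_euler('z',psi).apply(np.array(x)/1e3) for k,x in L.items()}
E
cat > b.py <<'E'
from fit import *
np.set_printoptions(precision=4,suppress=True)
P={n:bot.read_camera(n) for n in("scene","top")}
obs=[("e1","top",(182,205)),("e2","top",(308,180)),("e1","scene",(333,181)),("e2","scene",(262,235))]
for th in["clamp","tube_mid","half_pad","half_slot","knob_mid"]:
    for n in P:
        t=bot.tip_of(th,P[n])
        if t:obs.append((th,n,t[0]["xy"]))
def res(v):
    m=model(v);return np.concatenate([proj(P[n],m[k])[0]-xy for k,n,xy in obs])
s=least_squares(res,[.615,.08,.2,1.75,.72,91],loss="soft_l1",f_scale=2)
print(s.x);m=model(s.x)
for k in m:print(k,m[k])
for (k,n,_),r in zip(obs,res(s.x).reshape(-1,2)):print(k,n,r)
E
python3 b.py
```

```text
[ 0.6129  0.0774  0.1708  1.8356  0.9771 81.457 ]
clamp [0.6129 0.0774 0.    ]
tube_mid [0.6129 0.0774 0.0815]
half_pad [0.6995 0.0923 0.1316]
half_slot [0.6891 0.0906 0.177 ]
knob_mid [0.5112 0.0599 0.0719]
e1 [0.5909 0.2055 0.0815]
e2 [ 0.635  -0.0507  0.0815]
e1 top [-5.4747  1.0826]
e2 top [ 4.6453 -0.7001]
e1 scene [ 1.3521 -1.2808]
e2 scene [-3.2315  5.3234]
clamp scene [ 0.975  -0.7116]
clamp top [3.1164 2.9353]
tube_mid scene [0.2496 1.5128]
tube_mid top [-0.5334 -4.1611]
half_pad scene [104.1834 -42.5255]
half_pad top [0.6747 0.2844]
half_slot scene [-3.8961  0.2642]
half_slot top [-0.3369 -2.2438]
knob_mid scene [-2.1116 -2.3388]
knob_mid top [-1.8043  0.1466]
```

Call:
jog_arm([
  [0,0,0.282,557,-447,-125,0],
  [0,0,0.282,557,-447,-125,0],
  [0,0,0.282,557,-447,-125,0],
  [0,0,0.282,557,-447,-125,0],
  [0,0,0.282,557,-447,-125,0],
  [0,0,0.282,557,-447,-125,0],
  [0,0,0.282,557,-447,-125,0],
  [0,0,0.282,557,-447,-125,0],
  [0,0,0.282,557,-447,-125,0],
  [0,0,0.282,557,-447,-125,0],
], grip_force=40)

```text
t: 2.75
eef_pos: [0.5591, -0.0487, 0.3142]
tool_rot: [0.0, 0.996, 0.085, 0.0]
contact_force: [1.0, 0.1, -0.6]
gripper_width: -0.001
grasp_force: 0.0
```

```bash
cat > w.py <<'E'
from fit import *
import sys
np.set_printoptions(precision=4,suppress=True)
o=bot.get_obs();p=bot.read_camera("wrist");T=wristT(p,o)
print(o["t"],o["eef_pos"],rot(o).as_matrix()[:,0],o["contact_force"],"\n",np.array(p["tool_from_camera"]))
m=model([.6129,.0774,.1708,1.8356,.85,90])
for k in m: print(k,proj(p,m[k],T)[0],[(np.round(x["xy"],1),round(x["score"],2)) for x in bot.tip_of(k,p)[:2]] if k[0]!="e" else "")
cv2.imwrite(sys.argv[1],p["pixels"][...,::-1])
E
python3 w.py pics/w1.png
```

```text
2.75 [ 0.5591 -0.0487  0.3142] [0.9855 0.1696 0.0008] [ 0.9944  0.0743 -0.6457] 
 [[-0.0005 -0.9613 -0.2754  0.0702]
 [ 1.     -0.0004 -0.0004  0.0009]
 [ 0.0002 -0.2754  0.9613 -0.1683]
 [ 0.      0.      0.      1.    ]]
clamp [194.7831 110.83  ] [(array([195.1, 112.1]), 0.56)]
tube_mid [175.572  110.3774] [(array([180.8, 111.3]), 0.77), (array([354. , 137.4]), 0.52)]
half_pad [157.4075  16.126 ] [(array([159.7,  14.3]), 0.7), (array([357.1, 136.7]), 0.32)]
half_slot [139.7313  15.13  ] [(array([140.9,  15.5]), 0.72)]
knob_mid [184.5912 194.0915] [(array([190. , 193.9]), 0.73)]
e1 [ 65.3383 113.3578] 
e2 [292.2368 109.4588]
```

Call:
jog_arm([
  [0,0,0,48,-29,-8,0],
  [0,0,0,96,-58,-16,0],
  [0,0,0,144,-86,-16,0],
  [0,0,0,192,-115,-16,0],
  [0,0,0,192,-115,-16,0],
])

```text
t: 3.68
eef_pos: [0.7292, 0.0978, 0.3264]
tool_rot: [-0.001, 0.996, 0.086, -0.002]
contact_force: [-0.5, -0.6, -0.0]
gripper_width: -0.001
grasp_force: 0.0
```

```bash
cat > c.py <<'E'
from fit import *
import sys
np.set_printoptions(precision=4,suppress=True)
from scipy.optimize import least_squares
o=bot.get_obs();p=bot.read_camera("wrist");T=wristT(p,o);print(o["t"],o["eef_pos"],o["contact_force"])
P=[(p,T)]+[(q,q["T"]) for q in(bot.read_camera("scene"),bot.read_camera("top"))]
obs=[]
for i,(q,_) in enumerate(P):
  for k in["clamp","tube_mid","half_pad","half_slot","knob_mid"]:
    t=bot.tip_of(k,q)
    if t and t[0]["score"]>.4:obs.append((k,i,t[0]["xy"]))
def res(v):
    m=model(v);return np.concatenate([(proj(P[i][0],m[k],P[i][1])[0]-xy)*(1 if i else .5) for k,i,xy in obs]+[[(v[5]-91)/3]])
s=least_squares(res,[.613,.0774,.17,1.8,.8,91],loss="soft_l1",f_scale=2)
print(s.x);m=model(s.x)
for k in m:print(k,m[k])
for (k,n,_),r in zip(obs,res(s.x)[:-1].reshape(-1,2)):print(k,n,r)
cv2.imwrite(sys.argv[1],p["pixels"][...,::-1])
E
python3 c.py pics/w2.png
```

```text
3.675 [0.7292 0.0978 0.3264] [-0.5009 -0.5737 -0.0271]
[ 0.6132  0.0803  0.1271  1.8495  1.4807 89.2225]
clamp [0.6132 0.0803 0.    ]
tube_mid [0.6132 0.0803 0.0892]
half_pad [0.7009 0.0915 0.131 ]
half_slot [0.6912 0.0903 0.1765]
knob_mid [0.5013 0.066  0.0451]
e1 [0.5967 0.2093 0.0892]
e2 [ 0.6297 -0.0486  0.0892]
clamp 0 [-0.8929 -0.6773]
tube_mid 0 [-2.442   0.5173]
half_pad 0 [0.7908 0.2869]
half_slot 0 [ 0.4642 -0.9361]
clamp 1 [0.5609 1.52  ]
tube_mid 1 [-0.6163 -0.4195]
half_pad 1 [ 3.1859 -2.452 ]
half_slot 1 [-3.6308  0.964 ]
knob_mid 1 [-0.9701 -0.0547]
```

View pics/w2.png

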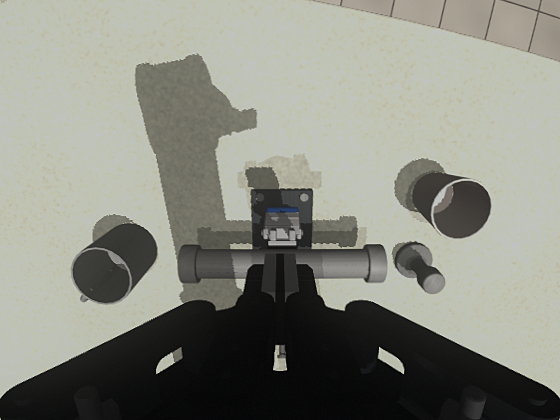

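The wrist view shows the blue pad at (283,212) and the half at (282,235), centred on the tool. The tube is level at row 262, so the tool's yaw matches the clamp. Next I go down behind the half.

Call:
jog_arm([
  [0,0,0,0,0,45,0],
  [0,0,0,0,0,90,0],
  [0,0,0,0,0,135,0],
  [0,0,0,0,0,166,0],
  [0,0,0,0,0,166,0],
])

```text
t: 5.2
eef_pos: [0.7262, 0.0951, 0.1603]
tool_rot: [0.0, 0.996, 0.085, -0.003]
contact_force: [-0.0, 0.4, 0.7]
gripper_width: -0.001
grasp_force: 0.0
```

Call:
jog_arm([
  [0,0,0,-12,0,2,0],
  [0,0,0,-22,0,5,0],
  [0,0,0,-33,0,10,0],
  [0,0,0,-41,0,11,0],
  [0,0,0,-50,0,11,0],
  [0,0,0,-60,0,10,0],
  [0,0,0,-70,0,10,0],
  [0,0,0,-80,0,12,0],
  [0,0,0,-90,0,14,0],
  [0,0,0,-90,0,14,0],
])

```text
t: 6.45
eef_pos: [0.6382, 0.08, 0.1491]
tool_rot: [0.0, 0.996, 0.085, -0.001]
contact_force: [0.0, 1.1, -0.4]
gripper_width: -0.001
grasp_force: 0.0
```

```bash
cat > d.py <<'E'
from fit import *
import sys
np.set_printoptions(precision=4,suppress=True)
from scipy.optimize import least_squares
o=bot.get_obs();print(o["t"],o["eef_pos"],o["contact_force"])
P=[bot.read_camera(n) for n in("scene","top")]
obs=[]
for i,q in enumerate(P):
  for k in["half_pad","half_slot","knob_mid"]:
    t=bot.tip_of(k,q)
    if t and t[0]["score"]>.3:obs.append((k,i,t[0]["xy"]));print(k,i,t[0])
def res(w):
    m=model([.613,.0785,.17,w[0],w[1],91]);return np.concatenate([proj(P[i],m[k])[0]-xy for k,i,xy in obs])
s=least_squares(res,[.7,.8],loss="soft_l1",f_scale=2);print(s.x,res(s.x))
im=P[0]["pixels"][130:270,180:380,::-1];cv2.imwrite(sys.argv[1],cv2.resize(im,None,fx=4,fy=4,interpolation=3))
E
python3 d.py pics/d1.png
```

```text
6.45 [0.6382 0.08   0.1491] [ 0.0342  1.0617 -0.4318]
half_pad 0 {'xy': [312.7, 202.0], 'score': 0.86}
half_slot 0 {'xy': [306.4, 184.3], 'score': 0.86}
knob_mid 0 {'xy': [268.6, 187.9], 'score': 0.43}
half_pad 1 {'xy': [351.9, 190.2], 'score': 0.62}
[1.0497 0.9855] [   0.3992   -2.7816   -5.8139   -1.7968    0.0111    0.0159 -115.1621
  -25.7042]
```

View pics/d1.png

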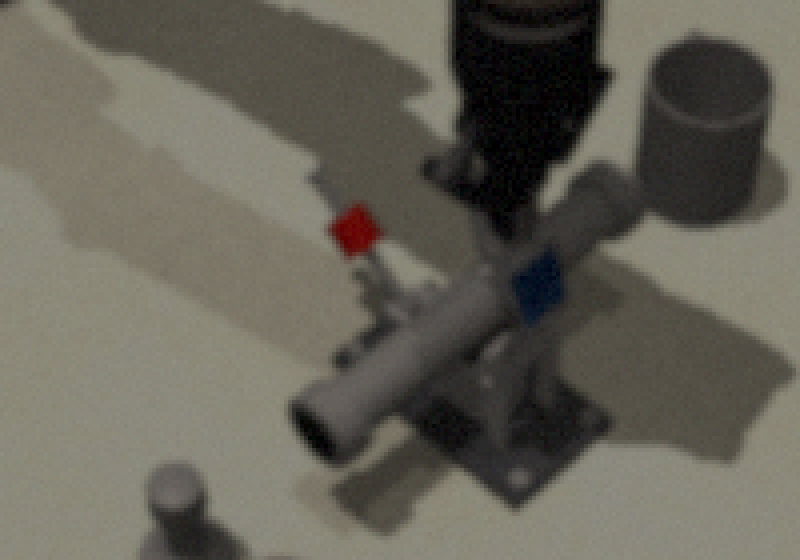

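The zoomed view shows the pad at (540,285) still facing well up, so the half is at about 1.03 rad. The fingertip is pushing on the fork beyond the pad's edge. I'll back out along the fork and come in again over the pad.

Call:
jog_arm([
  [0,0,0,-12,0,-25,0],
  [0,0,0,-18,0,-50,0],
  [0,0,0,10,0,-62,0],
  [0,0,0,42,0,-55,0],
  [0,0,0,45,0,-20,0],
  [0,0,0,45,0,0,0],
  [0,0,0,35,0,0,0],
  [0,0,0,23,0,0,0],
  [0,0,0,13,0,0,0],
  [0,0,0,6,0,1,0],
])

```text
t: 8.1
eef_pos: [0.6451, 0.0811, 0.1497]
tool_rot: [0.0, 0.996, 0.085, 0.001]
contact_force: [0.9, -0.0, 0.4]
gripper_width: 0.002
grasp_force: 0.0
```

```bash
python3 d.py pics/d2.png
```

```text
8.1 [0.6451 0.0811 0.1497] [ 0.9314 -0.0207  0.4057]
half_pad 0 {'xy': [315.0, 201.2], 'score': 0.76}
half_slot 0 {'xy': [305.8, 185.0], 'score': 0.9}
knob_mid 0 {'xy': [314.4, 203.2], 'score': 0.59}
[ 1.1954 -0.7699] [  1.2318   0.5139  -0.7088  -0.7417 -20.5121   1.5044]
```

View pics/d2.png

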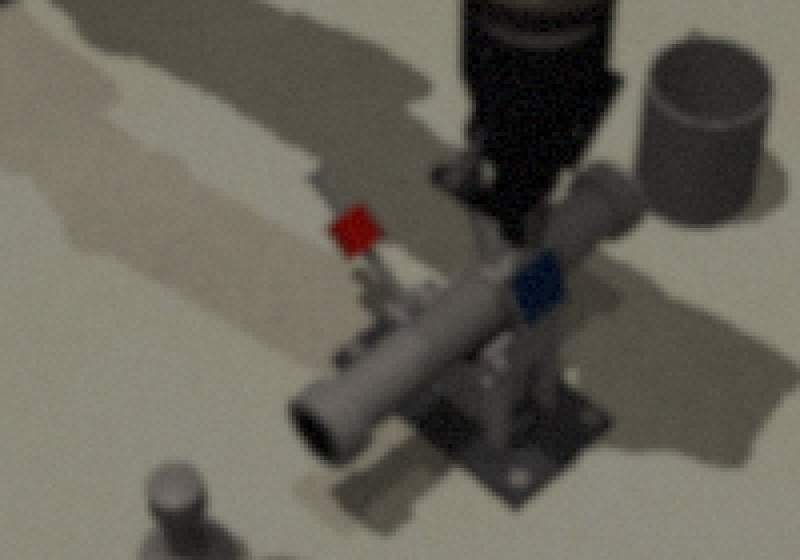

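```bash
cat > e.py <<'E'
from fit import *
import sys
np.set_printoptions(precision=4,suppress=True)
o=bot.get_obs();p=bot.read_camera("wrist");T=wristT(p,o);s=bot.read_camera("scene")
print("tip scene",(proj(s,o["eef_pos"])[0]-[180,130])*4,"tip wrist",proj(p,o["eef_pos"],T))
for k in["half_pad","half_slot","tube_mid"]:
    print(k,bot.tip_of(k,p)[:1])
    for a in(1.2,1.0,.7):
        m=model([.613,.0785,.17,a,.8,91]);print("  ",a,m[k],proj(p,m[k],T)[0],(proj(s,m[k])[0]-[180,130])*4)
cv2.imwrite(sys.argv[1],p["pixels"][...,::-1])
E
python3 e.py pics/w3.png
```

```text
tip scene [517.4602 273.317 ] tip wrist [[278.1143 250.635 ]]
half_pad [{'xy': [280.2, 224.9], 'score': 0.97}]
   1.2 [0.6634 0.0872 0.1497] [272.7377 217.9483] [545.3172 287.194 ]
   1.0 [0.6506 0.085  0.1503] [272.855  242.2436] [528.1091 273.8457]
   0.7 [0.6317 0.0817 0.1462] [273.1953 272.1742] [502.8481 260.0863]
half_slot []
   1.2 [0.6286 0.0812 0.18  ] [271.8869 311.4204] [500.9484 217.3049]
   1.0 [0.6105 0.0781 0.1729] [272.4644 335.64  ] [476.4912 208.3505]
   0.7 [0.5869 0.074  0.1558] [273.3581 352.6792] [445.2252 206.1949]
tube_mid [{'xy': [503.8, 270.5], 'score': 0.27}]
   1.2 [0.613  0.0785 0.091 ] [274.7514 261.9083] [475.7537 303.1854]
   1.0 [0.613  0.0785 0.091 ] [274.7514 261.9083] [475.7537 303.1854]
   0.7 [0.613  0.0785 0.091 ] [274.7514 261.9083] [475.7537 303.1854]
```

View pics/w3.png

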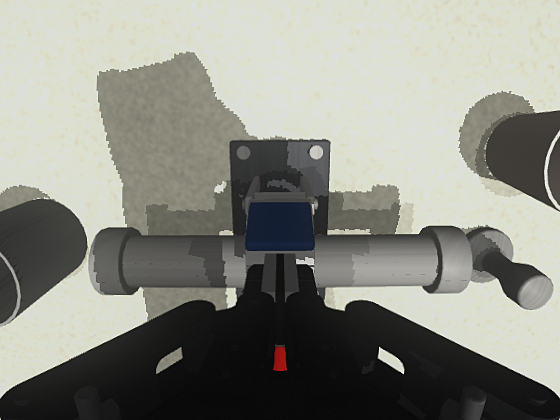

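The wrist view shows the fingertips hidden under the pad's upper edge at (280,250), so the finger is in the notch between pad and fork again. From there I can push the half down by the fork until it is just short of the tube. Then I'll move over the nearly level pad and press there.

Call:
jog_arm([
  [0,0,0,-6,0,-13,0],
  [0,0,0,-12,0,-27,0],
  [0,0,0,-15,0,-27,0],
  [0,0,0,-24,0,-22,0],
  [0,0,0,-32,0,-18,0],
  [0,0,0,-40,0,-12,0],
  [0,0,0,-47,0,-6,0],
  [0,0,0,-54,0,2,0],
  [0,0,0,-60,0,9,0],
  [0,0,0,-64,0,16,0],
])

```text
t: 10.0
eef_pos: [0.5787, 0.0694, 0.1322]
tool_rot: [0.001, 0.996, 0.085, -0.003]
contact_force: [-12.3, -2.2, 14.6]
gripper_width: -0.002
grasp_force: 22.7
```

```bash
python3 d.py pics/d3.png; python3 e.py pics/w4.png
```

```text
10.0 [0.5787 0.0694 0.1322] [-12.3411  -2.1713  14.6207]
half_pad 0 {'xy': [300.0, 195.8], 'score': 0.81}
half_slot 0 {'xy': [292.7, 181.2], 'score': 0.87}
knob_mid 0 {'xy': [271.6, 190.1], 'score': 0.56}
[0.6835 0.7021] [ 5.3792 -0.9081 -1.7658  0.4156 -0.0667 -3.0903]
tip scene [429.1128 228.4787] tip wrist [[278.1155 250.6345]]
half_pad [{'xy': [279.0, 152.6], 'score': 0.71}]
   1.2 [0.6634 0.0872 0.1497] [270.0732  71.3351] [545.3172 287.194 ]
   1.0 [0.6506 0.085  0.1503] [270.2278 103.9058] [528.1091 273.8457]
   0.7 [0.6317 0.0817 0.1462] [270.7478 148.6986] [502.8481 260.0863]
half_slot [{'xy': [278.7, 255.5], 'score': 0.83}]
   1.2 [0.6286 0.0812 0.18  ] [268.4469 168.4138] [500.9484 217.3049]
   1.0 [0.6105 0.0781 0.1729] [269.4383 212.7075] [476.4912 208.3505]
   0.7 [0.5869 0.074  0.1558] [270.9495 252.4786] [445.2252 206.1949]
tube_mid []
   1.2 [0.613  0.0785 0.091 ] [273.1599 170.116 ] [475.7537 303.1854]
   1.0 [0.613  0.0785 0.091 ] [273.1599 170.116 ] [475.7537 303.1854]
   0.7 [0.613  0.0785 0.091 ] [273.1599 170.116 ] [475.7537 303.1854]
```

View pics/w4.png

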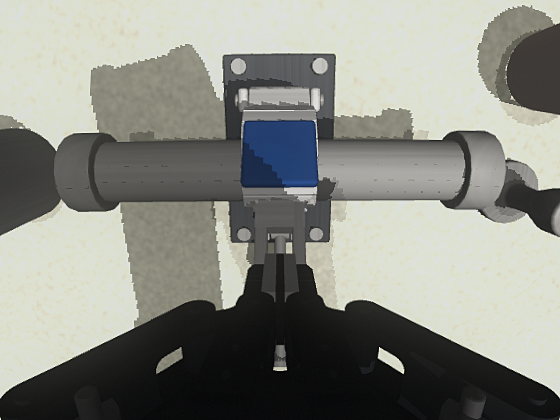

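The wrist view shows the pad at (280,153) turned up and the half at about 0.65 rad. The fingertips are in the fork slot at (279,250), which explains the 19 N along the arm. I'll back out and come down on the pad.

Call:
jog_arm([
  [0,0,0,-8,0,-15,0],
  [0,0,0,-10,0,-40,0],
  [0,0,0,-5,0,-75,0],
  [0,0,0,30,0,-75,0],
  [0,0,0,65,0,-75,0],
  [0,0,0,65,0,-75,0],
])

```text
t: 11.4
eef_pos: [0.6475, 0.0818, 0.2067]
tool_rot: [-0.0, 0.996, 0.085, 0.0]
contact_force: [-0.4, -0.6, -0.6]
gripper_width: -0.001
grasp_force: 0.0
```

```bash
python3 d.py pics/d4.png; python3 e.py pics/w5.png | grep -v "  "
```

```text
11.4 [0.6475 0.0818 0.2067] [-0.4059 -0.6097 -0.5737]
half_pad 0 {'xy': [303.9, 196.0], 'score': 0.95}
half_slot 0 {'xy': [298.1, 183.2], 'score': 0.66}
knob_mid 0 {'xy': [268.6, 189.7], 'score': 0.49}
half_pad 1 {'xy': [350.7, 136.2], 'score': 0.74}
[0.9696 1.1314] [   7.4721    2.0229    0.1477   -1.3208   -1.059    -0.7444 -113.4
   31.2175]
half_pad [{'xy': [278.9, 228.2], 'score': 0.58}]
half_slot []
tube_mid [{'xy': [56.7, 235.9], 'score': 0.74}]
```

Call:
jog_arm([
  [0,0,0,7,0,30,0],
  [0,0,0,7,0,57,0],
  [0,0,0,7,0,57,0],
  [0,0,0,-2,0,57,0],
  [0,0,0,-10,0,59,0],
  [0,0,0,-18,0,63,0],
  [0,0,0,-25,0,67,0],
  [0,0,0,-30,0,70,0],
  [0,0,0,-34,0,72,0],
  [0,0,0,-34,0,72,0],
])

```text
t: 13.3
eef_pos: [0.6126, 0.0756, 0.1353]
tool_rot: [0.0, 0.996, 0.085, -0.0]
contact_force: [0.8, -0.6, 0.5]
gripper_width: 0.001
grasp_force: 0.0
```

```bash
python3 d.py pics/d5.png; python3 e.py pics/w6.png | grep -v "  "
```

```text
13.3 [0.6126 0.0756 0.1353] [ 0.8019 -0.6176  0.5129]
half_pad 0 {'xy': [305.2, 196.6], 'score': 0.9}
half_slot 0 {'xy': [293.5, 185.3], 'score': 0.94}
knob_mid 0 {'xy': [271.2, 191.4], 'score': 0.61}
[0.7545 0.7489] [ 1.6234 -1.1055 -0.9208 -3.9016 -0.2207 -4.3464]
half_pad [{'xy': [280.1, 215.8], 'score': 0.88}]
half_slot []
tube_mid []
```

View pics/w6.png

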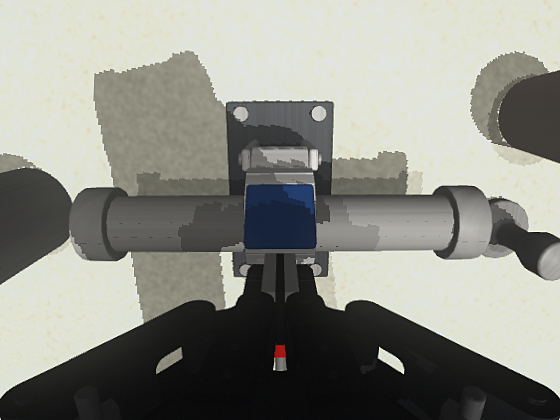

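The wrist view shows the pad at (280,216) with the fingertips just at its near edge, (280,250). I'll work out the angle from that.

```bash
cat > g.py <<'E'
from fit import *
np.set_printoptions(precision=3,suppress=True)
o=bot.get_obs();p=bot.read_camera("wrist");T=wristT(p,o);s=bot.read_camera("scene");print(o["t"],o["eef_pos"],o["contact_force"])
i=lambda th,pic:[(np.round(x["xy"],1).tolist(),round(x["score"],2)) for x in bot.tip_of(th,pic)[:1]]
for k in("half_pad","half_slot","clamp","knob_mid"):print(k,"wrist",i(k,p),"scene",i(k,s))
hsv=cv2.cvtColor(p["pixels"],cv2.COLOR_RGB2HSV);m=cv2.inRange(hsv,(105,120,40),(130,255,255));n,l,st,ce=cv2.connectedComponentsWithStats(m);j=1+np.argmax(st[1:,4]);print("blue bbox wrist",st[j],ce[j])
for a in(.2,.4,.6,.8,1.0):
    A=np.array([-np.cos(a),0,np.sin(a)]);N=np.array([np.sin(a),0,np.cos(a)])
    f=lambda r,h,y=0:np.array([.613,.0785,0])+R.from_euler('z',.17).apply((np.array([42,y,85])+r*A+h*N)/1e3)
    print(a,"pad edges r=40,57,74 wrist",proj(p,np.array([f(40,32),f(57,32),f(74,32)]),T)[:,1],"scene pad,slot",proj(s,np.array([f(57,32),f(98,10)])).ravel())
E
python3 g.py
```

```text
13.95 [0.613 0.076 0.135] [ 0.636  0.185 -0.604]
half_pad wrist [([281.3, 215.7], 0.92)] scene [([304.7, 196.4], 0.94)]
half_slot wrist [] scene [([295.2, 183.2], 0.65)]
clamp wrist [([279.0, 194.5], 0.86)] scene [([298.9, 227.7], 0.88)]
knob_mid wrist [([281.3, 339.9], 0.5)] scene [([271.1, 190.2], 0.68)]
blue bbox wrist [ 244  185   72   64 4413] [279.744 216.881]
0.2 pad edges r=40,57,74 wrist [226.431 256.737 286.44 ] scene pad,slot [297.024 194.016 283.321 187.581]
0.4 pad edges r=40,57,74 wrist [214.724 246.997 279.847] scene pad,slot [300.109 193.695 285.674 184.225]
0.6 pad edges r=40,57,74 wrist [199.229 231.463 265.697] scene pad,slot [303.737 194.338 289.163 182.101]
0.8 pad edges r=40,57,74 wrist [180.623 210.263 243.171] scene pad,slot [307.767 195.942 293.695 181.356]
1.0 pad edges r=40,57,74 wrist [160.055 184.338 212.46 ] scene pad,slot [312.027 198.461 299.123 182.088]
```

The half is at 0.76 rad with the finger past the pad's edge; the arm's lag cut the corner. I'll repeat this with a settled stop between the moves.

Call:
jog_arm([
  [0,0,0,-8,0,-20,0],
  [0,0,0,-12,0,-65,0],
  [0,0,0,-12,0,-65,0],
  [0,0,0,42,0,-65,0],
  [0,0,0,42,0,-65,0],
])

```text
t: 15.08
eef_pos: [0.6562, 0.0832, 0.2003]
tool_rot: [-0.0, 0.996, 0.085, 0.001]
contact_force: [0.1, -0.5, 0.6]
gripper_width: -0.001
grasp_force: 0.0
```

Call:
jog_arm([
  [0,0,0,0,0,40,0],
  [0,0,0,0,0,55,0],
])

```text
t: 15.32
eef_pos: [0.6522, 0.0822, 0.1435]
tool_rot: [0.0, 0.996, 0.085, -0.002]
contact_force: [-1.0, -1.0, -0.6]
gripper_width: -0.002
grasp_force: 0.0
```

```bash
python3 g.py
```

```text
15.325 [0.652 0.082 0.143] [-1.029 -1.015 -0.599]
half_pad wrist [] scene [([304.6, 194.4], 0.71)]
half_slot wrist [] scene [([295.0, 181.5], 0.79)]
clamp wrist [([280.3, 231.5], 0.68)] scene [([297.5, 225.9], 0.69)]
knob_mid wrist [([281.2, 367.6], 0.63)] scene [([267.4, 191.2], 0.57)]
blue bbox wrist [249 251  61  16 460] [279.389 256.393]
0.2 pad edges r=40,57,74 wrist [283.997 310.782 336.892] scene pad,slot [297.024 194.016 283.321 187.581]
0.4 pad edges r=40,57,74 wrist [275.805 305.249 334.909] scene pad,slot [300.109 193.695 285.674 184.225]
0.6 pad edges r=40,57,74 wrist [263.977 294.548 326.507] scene pad,slot [303.737 194.338 289.163 182.101]
0.8 pad edges r=40,57,74 wrist [248.914 278.562 310.797] scene pad,slot [307.767 195.942 293.695 181.356]
1.0 pad edges r=40,57,74 wrist [231.422 257.779 287.555] scene pad,slot [312.027 198.461 299.123 182.088]
```

Call:
jog_arm([
  [0,0,0,-8,0,0,0],
  [0,0,0,-14,0,0,0],
  [0,0,0,-19,0,1,0],
  [0,0,0,-23,0,2,0],
  [0,0,0,-27,0,4,0],
  [0,0,0,-31,0,7,0],
  [0,0,0,-35,0,11,0],
  [0,0,0,-37,0,12,0],
])

```text
t: 16.82
eef_pos: [0.6173, 0.0763, 0.133]
tool_rot: [0.0, 0.996, 0.085, -0.0]
contact_force: [-0.6, 0.1, -0.1]
gripper_width: -0.003
grasp_force: 0.0
```

```bash
python3 g.py
```

```text
16.825 [0.617 0.076 0.133] [-0.588  0.131 -0.068]
half_pad wrist [] scene [([306.2, 195.6], 0.87)]
half_slot wrist [] scene [([294.5, 180.4], 0.72)]
clamp wrist [([278.9, 198.0], 0.84)] scene [([297.8, 228.7], 0.94)]
knob_mid wrist [([276.9, 345.5], 0.6)] scene [([267.5, 188.9], 0.55)]
blue bbox wrist [ 244  195   72   65 4295] [279.655 225.946]
0.2 pad edges r=40,57,74 wrist [235.535 265.917 295.649] scene pad,slot [297.024 194.016 283.321 187.581]
0.4 pad edges r=40,57,74 wrist [224.168 256.73  289.824] scene pad,slot [300.109 193.695 285.674 184.225]
0.6 pad edges r=40,57,74 wrist [208.925 241.688 276.439] scene pad,slot [303.737 194.338 289.163 182.101]
0.8 pad edges r=40,57,74 wrist [190.451 220.857 254.587] scene pad,slot [307.767 195.942 293.695 181.356]
1.0 pad edges r=40,57,74 wrist [169.871 195.112 224.337] scene pad,slot [312.027 198.461 299.123 182.088]
```

```bash
cat > v.py <<'E'
from h import *
p=bot.read_camera("wrist");s=bot.read_camera("scene")
a=cv2.resize(p["pixels"][170:390,180:380],None,fx=2,fy=2,interpolation=3);b=cv2.resize(s["pixels"][150:260,240:340],None,fx=4,fy=4,interpolation=3)
a=cv2.convertScaleAbs(a,alpha=1.5,beta=20);b=cv2.convertScaleAbs(b,alpha=1.8,beta=10)
cv2.imwrite("pics/v1.png",np.hstack([a,b])[...,::-1])
E
python3 v.py
```

```text
(no output)
```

View pics/v1.png

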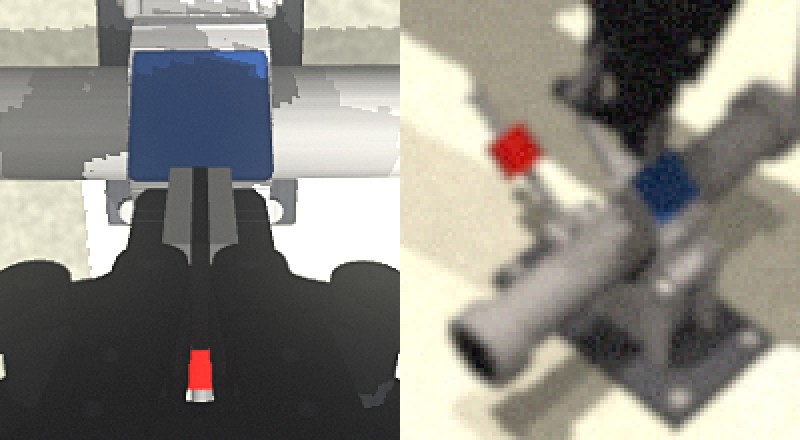

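The zoomed view shows the fingertips in front of the pad's top edge (wrist pixel 281,254). In the scene part the finger ends near (302,187). The real finger ends seem to be higher than the TCP reading, so I'll check that.

```bash
cat > k.py <<'E'
from h import *
np.set_printoptions(precision=1,suppress=True)
o=bot.get_obs();p=bot.read_camera("wrist");T=wristT(p,o);s=bot.read_camera("scene")
M=rot(o).as_matrix();print(o["eef_pos"],p["camera_matrix"][0][0])
for z in(0,-10,-20,-30):
    X=np.array([o["eef_pos"]+M@(np.array([x,0,z])/1e3) for x in(-11,0,11)])
    print(z,"wrist rows x=-11,0,11",proj(p,X,T)[:,1],"scene",proj(s,X[1])[0], "crop",(proj(s,X[1])[0]-[240,150])*4+[400,0])
g=s["pixels"].mean(2);print(g[180:200,294:312].astype(int))
E
python3 k.py
```

```text
[0.6 0.1 0.1] 342.675610070021
0 wrist rows x=-11,0,11 [269.6 250.6 231. ] scene [300.  195.8] crop [640.1 183.4]
-10 wrist rows x=-11,0,11 [278.1 258.3 237.8] scene [300.1 193. ] crop [640.6 172. ]
-20 wrist rows x=-11,0,11 [287.7 267.  245.3] scene [300.3 190.1] crop [641.1 160.4]
-30 wrist rows x=-11,0,11 [298.4 276.6 253.9] scene [300.4 187.2] crop [641.6 148.7]
[[  7  12   1   3   5   1   2  11  12  19  14  21  37  53  74  96 106 116]
 [ 12  11   7   3   0   2   4  13  23  25  20  21  33  50  65  80  91  97]
 [ 22  12   2   0  11  11  18  18  30  28  33  25  36  50  66  76  79  85]
 [ 39  24  10   6   1   9  14  27  31  33  32  30  40  52  70  73  74  78]
 [ 49  30  19   5  13   3  17  25  33  32  33  30  44  63  70  76  77  77]
 [ 56  38  13   3   0   7  11  23  35  35  34  32  44  66  72  72  74  69]
 [ 65  46  22  13   6  10   9  26  33  30  32  32  42  56  60  70  66  58]
 [ 75  65  43  23  16   7  15  17  33  31  23  26  35  40  46  54  55  48]
 [ 82  78  67  46  30  17  12  25  33  36  29  24  24  31  38  38  41  37]
 [ 91  85  75  67  51  35  26  24  33  29  27  28  27  19  20  32  31  39]
 [ 95  87  84  76  68  53  44  30  33  29  18  24  18  21  28  20  24  32]
 [ 88  86  84  83  70  59  46  35  27  24  20  18  15  20  16  22  25  31]
 [ 87  88  84  82  72  55  36  27  25  15  20  13  23  16  22  17  28  24]
 [ 80  84  84  75  63  38  27  18  19  23  19  13  21  21  17  19  25  27]
 [ 80  79  70  54  44  30  25  15  17  21  15  18  19  19  21  20  20  28]
 [ 82  79  67  50  35  22  23  14  21  21  17  24  23  27  21  19  22  21]
 [ 79  68  58  48  37  32  17  18  20  19  22  22  15  21  21  19  18  25]
 [ 68  61  54  49  39  33  27  25  20  14  22  17  24  15  17  19  20  22]
 [ 58  52  48  45  48  39  21  24  16  18  21  18  21  20  18  24  18  19]
 [ 52  44  45  46  47  38  33  24  14  19  16  12  18  15  16  21  20  17]]
```

Both views agree that the shut fingers end about 28 mm short of the TCP reading, which is why they kept passing over the pad. I'll correct for that.

Call:
jog_arm([
  [0,0,0,0,0,-8,0],
  [0,0,0,20,0,-8,0],
  [0,0,0,40,0,-8,0],
  [0,0,0,40,0,-8,0],
  [0,0,0,40,0,18,0],
  [0,0,0,40,0,18,0],
])

```text
t: 18.27
eef_pos: [0.655, 0.0827, 0.1138]
tool_rot: [0.0, 0.996, 0.085, -0.002]
contact_force: [-0.0, 0.3, -0.1]
gripper_width: -0.0
grasp_force: 0.0
```

Call:
jog_arm([
  [0,0,0,-8,0,0,0],
  [0,0,0,-15,0,0,0],
  [0,0,0,-20,0,0,0],
  [0,0,0,-26,0,3,0],
  [0,0,0,-31,0,6,0],
  [0,0,0,-36,0,11,0],
])

```text
t: 19.02
eef_pos: [0.6212, 0.077, 0.1043]
tool_rot: [0.0, 0.996, 0.085, -0.0]
contact_force: [-1.1, -0.1, 2.5]
gripper_width: 0.002
grasp_force: 1.3
```

```bash
python3 g.py
```

```text
19.025 [0.621 0.077 0.104] [-1.144 -0.102  2.488]
half_pad wrist [] scene [([294.9, 193.5], 0.68)]
half_slot wrist [] scene [([286.5, 190.0], 0.71)]
clamp wrist [([279.5, 213.1], 0.59)] scene [([296.5, 230.5], 0.98)]
knob_mid wrist [([280.9, 374.0], 0.71)] scene [([272.2, 189.9], 0.66)]
blue bbox wrist [296 257  20  25 188] [307.638 262.995]
0.2 pad edges r=40,57,74 wrist [264.386 299.208 332.991] scene pad,slot [297.024 194.016 283.321 187.581]
0.4 pad edges r=40,57,74 wrist [252.58  290.973 329.867] scene pad,slot [300.109 193.695 285.674 184.225]
0.6 pad edges r=40,57,74 wrist [235.866 275.598 317.936] scene pad,slot [303.737 194.338 289.163 182.101]
0.8 pad edges r=40,57,74 wrist [214.844 252.741 295.407] scene pad,slot [307.767 195.942 293.695 181.356]
1.0 pad edges r=40,57,74 wrist [190.801 223.111 261.512] scene pad,slot [312.027 198.461 299.123 182.088]
```

Call:
jog_arm([
  [0,0,0,0,0,-9,0],
  [0,0,0,-14,0,-9,0],
  [0,0,0,-14,0,-9,0],
  [0,0,0,-14,0,-4,0],
  [0,0,0,-14,0,0,0],
  [0,0,0,-14,0,2,0],
  [0,0,0,-14,0,4,0],
])

```text
t: 20.4
eef_pos: [0.6079, 0.0748, 0.1002]
tool_rot: [0.0, 0.996, 0.085, -0.0]
contact_force: [-0.6, -0.1, 1.4]
gripper_width: -0.002
grasp_force: 0.7
```

Call:
jog_arm([
  [0,0,0,0,0,1,0],
  [0,0,0,0,0,2,0],
])

```text
t: 20.65
eef_pos: [0.608, 0.0748, 0.0984]
tool_rot: [-0.0, 0.996, 0.085, 0.0]
contact_force: [-1.2, -0.2, 1.6]
gripper_width: -0.004
grasp_force: 0.7
```

Call:
jog_arm([
  [0,0,0,0,0,1,0],
  [0,0,0,0,0,2,0],
])

```text
t: 20.9
eef_pos: [0.6079, 0.0748, 0.0964]
tool_rot: [0.0, 0.996, 0.085, 0.0]
contact_force: [-0.6, 0.7, 1.0]
gripper_width: -0.005
grasp_force: 0.7
```

Call:
jog_arm([
  [0,0,0,0,0,1,0],
  [0,0,0,0,0,2,0],
])

```text
t: 21.15
eef_pos: [0.6078, 0.0748, 0.0953]
tool_rot: [0.0, 0.996, 0.085, -0.0]
contact_force: [-4.4, -0.7, 11.6]
gripper_width: -0.004
grasp_force: 5.6
```

Call:
jog_arm([
  [0,0,0,0,0,1,0],
  [0,0,0,0,0,2,0],
])

```text
t: 21.4
eef_pos: [0.6068, 0.0746, 0.0936]
tool_rot: [0.0, 0.996, 0.085, -0.001]
contact_force: [-9.3, -1.6, 15.1]
gripper_width: -0.005
grasp_force: 7.2
```

Call:
jog_arm([
  [0,0,0,0,0,1,0],
  [0,0,0,0,0,2,0],
])

```text
t: 21.65
eef_pos: [0.6054, 0.0743, 0.0914]
tool_rot: [0.001, 0.996, 0.085, -0.002]
contact_force: [-13.1, -2.3, 19.2]
gripper_width: -0.002
grasp_force: 9.5
```

Call:
jog_arm([
  [0,0,0,-2,0,0,0],
  [0,0,0,-4,0,0,0],
])

```text
t: 21.9
eef_pos: [0.6052, 0.0743, 0.0914]
tool_rot: [-0.0, 0.996, 0.085, 0.001]
contact_force: [2.2, 0.4, 3.1]
gripper_width: -0.003
grasp_force: 1.5
```

Call:
jog_arm([
  [0,0,0,-1,0,1,0],
  [0,0,0,-1.5,0,1.5,0],
])

```text
t: 22.15
eef_pos: [0.6048, 0.0742, 0.0907]
tool_rot: [-0.0, 0.996, 0.085, 0.002]
contact_force: [0.8, -0.6, 9.0]
gripper_width: 0.0
grasp_force: 4.9
```

Call:
jog_arm([
  [0,0,0,-0.8,0,1,0],
  [0,0,0,-1.5,0,2,0],
])

```text
t: 22.4
eef_pos: [0.6035, 0.074, 0.0888]
tool_rot: [-0.0, 0.996, 0.085, 0.003]
contact_force: [1.5, -0.4, 10.1]
gripper_width: 0.001
grasp_force: 4.9
```

Call:
jog_arm([
  [0,0,0,-0.8,0,1,0],
  [0,0,0,-1.5,0,2,0],
])

```text
t: 22.65
eef_pos: [0.6036, 0.074, 0.0885]
tool_rot: [-0.0, 0.996, 0.085, 0.004]
contact_force: [-1.4, -2.2, 22.8]
gripper_width: -0.003
grasp_force: 11.3
```

The pad yielded at about 10 N, then the force rose to 23 N with almost no further travel, so the tube is home. I'll lift off and look at the bolt.

Call:
jog_arm([
  [0,0,0,0,0,-20,0],
  [0,0,0,0,0,-70,0],
  [0,0,0,-20,0,-120,20],
  [0,0,0,-60,0,-140,50],
  [0,0,0,-80,0,-140,50],
  [0,0,0,-80,0,-140,50],
])

```text
t: 23.4
eef_pos: [0.5196, 0.0594, 0.2255]
tool_rot: [0.0, 0.996, 0.085, 0.0]
contact_force: [-0.7, 0.4, 0.2]
gripper_width: 0.584
grasp_force: 0.0
```

```bash
cat > n.py <<'E'
from fit import *
from scipy.optimize import least_squares
np.set_printoptions(precision=4,suppress=True)
o=bot.get_obs();p=bot.read_camera("wrist");T=wristT(p,o);s=bot.read_camera("scene");t=bot.read_camera("top");print(o["t"],o["eef_pos"],o["contact_force"])
P=[(p,T),(s,s["T"]),(t,t["T"])];obs=[];rs=[]
for i,(q,TT) in enumerate(P):
  for k in("clamp","half_pad","half_slot","knob_mid","tube_mid"):
    r=bot.tip_of(k,q)[:1];print(i,k,[(np.round(x["xy"],1),round(x["score"],2)) for x in r])
    if r and r[0]["score"]>.4:obs.append((k,i,r[0]["xy"]))
  h=cv2.cvtColor(q["pixels"],cv2.COLOR_RGB2HSV);m=cv2.inRange(h,(0,150,80),(6,255,255))|cv2.inRange(h,(174,150,80),(180,255,255))
  n,l,st,ce=cv2.connectedComponentsWithStats(m)
  if n>1:
    j=1+np.argmax(st[1:,4]);print("  red",st[j],ce[j])
    if st[j,4]>20:rs.append(ray(q,ce[j],TT))
if len(rs)>1:print("knob tri",*tri(rs))
def res(v):
    m=model([v[0],v[1],.17,v[2],v[3],v[4]]);return np.concatenate([proj(P[i][0],m[k],P[i][1])[0]-xy for k,i,xy in obs]+[[(v[4]-85)/3]])
f=least_squares(res,[.613,.0785,0,.75,85],loss="soft_l1",f_scale=2);print(f.x)
for (k,n,_),r in zip(obs,res(f.x)[:-1].reshape(-1,2)):print(k,n,r)
cv2.imwrite("pics/n1.png",p["pixels"][...,::-1])
E
python3 n.py
```

```text
23.4 [0.5196 0.0594 0.2255] [-0.721   0.3893  0.1552]
0 clamp [(array([280.5,  92.8]), 0.6)]
0 half_pad [(array([279.9, 101.4]), 0.58)]
0 half_slot [(array([278.4, 153.2]), 0.75)]
0 knob_mid [(array([279.8, 192.3]), 0.69)]
0 tube_mid []
  red [266 177  30  36 892] [280.7052 193.9383]
1 clamp [(array([297.3, 227.4]), 0.69)]
1 half_pad [(array([292.4, 196.7]), 0.95)]
1 half_slot [(array([283.7, 194.5]), 0.98)]
1 knob_mid [(array([266.7, 188.8]), 0.62)]
1 tube_mid [(array([299.5, 208.5]), 0.83)]
  red [263 182  12  12  85] [268.3412 187.6   ]
2 clamp []
2 half_pad [(array([125.9, 225.9]), 0.28)]
2 half_slot []
2 knob_mid []
2 tube_mid []
knob tri [0.5166 0.0568 0.0806] [np.float64(0.00022979777148090022), np.float64(0.00022979777148080522)]
[ 0.6123  0.0744 -0.0127  0.7808 84.3189]
clamp 0 [-0.8973 -1.7054]
half_pad 0 [-0.2735  0.878 ]
half_slot 0 [ 1.2128 -1.6681]
knob_mid 0 [-0.1962  0.6128]
clamp 1 [-0.8353  1.7715]
half_pad 1 [ 0.4809 -0.7535]
half_slot 1 [-3.1382 -1.6433]
knob_mid 1 [ 2.3972 -1.1493]
tube_mid 1 [-2.1923 -0.3491]
```

View pics/n1.png

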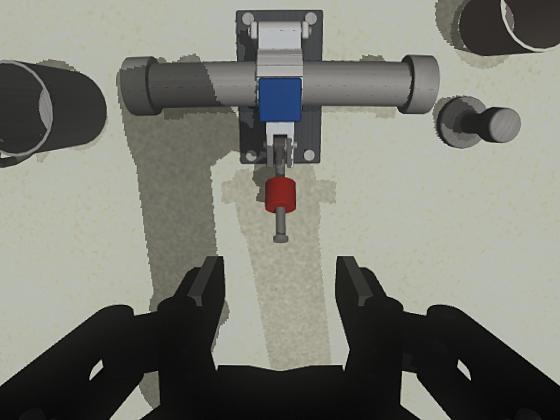

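The wrist view shows the half closed on the tube with its slot at (279,153). The knob is at (281,194) on the bolt and centred between the fingers. The bolt leans about 0.79 rad. Next I tilt the tool along the bolt.

Call:
jog_arm([
  [0,0.16,0,-4,0,20,50],
  [0,0.32,0,-8,0,45,50],
  [0,0.48,0,-12,0,75,50],
  [0,0.64,0,-15,0,105,50],
  [0,0.79,0,-17,0,131,50],
  [0,0.79,0,-17,0,131,50],
  [0,0.79,0,-17,0,131,50],
])

```text
t: 25.18
eef_pos: [0.4964, 0.0318, 0.143]
tool_rot: [-0.016, 0.956, 0.088, 0.279]
contact_force: [0.2, -0.8, -1.3]
gripper_width: 0.583
grasp_force: 0.0
```

```bash
cat > r.py <<'E'
from fit import *
np.set_printoptions(precision=4,suppress=True)
o=bot.get_obs();p=bot.read_camera("wrist");T=wristT(p,o);s=bot.read_camera("scene")
c=np.array([.6123,.0744,0]);Z=R.from_euler('z',.17)
M=Z.inv().as_matrix()@rot(o).as_matrix();print(o["t"],o["q"],o["contact_force"],o["gripper_width"]);print("tcp clamp",Z.inv().apply(np.array(o["eef_pos"])-c)*1e3);print(M)
rs=[]
for q,TT in((p,T),(s,s["T"])):
  h=cv2.cvtColor(q["pixels"],cv2.COLOR_RGB2HSV);m=cv2.inRange(h,(0,150,60),(6,255,255))|cv2.inRange(h,(174,150,60),(180,255,255))
  n,l,st,ce=cv2.connectedComponentsWithStats(m);j=1+np.argmax(st[1:,4]);print("  red",st[j],ce[j]);rs.append(ray(q,ce[j],TT))
X,e=tri(rs);k=Z.inv().apply(X-c)*1e3;d=k-[-56,0,40];print("knob clamp",k,np.array(e)*1e3,"angle",np.arctan2(-d[0],d[2]),"dist",np.hypot(d[0],d[2]))
print("knob in tool",rot(o).inv().apply(X-o["eef_pos"])*1e3)
for k in("half_slot","half_pad"):print(k,bot.tip_of(k,s)[:1])
cv2.imwrite("pics/r.png",p["pixels"][...,::-1])
E
python3 r.py
```

```text
25.175 [ 0.8559  0.1879 -1.1088  2.4171  1.2516  0.2036 -2.7722] [ 0.19   -0.8378 -1.3355] 0.583185509903148
tcp clamp [-121.418   -22.4224  142.9632]
[[ 0.844   0.0082  0.5363]
 [ 0.0168 -0.9998 -0.011 ]
 [ 0.5361  0.0183 -0.844 ]]
  red [ 226  212   42   52 1577] [247.1915 235.7546]
  red [262 181  14  13 105] [268.4857 187.3429]
knob clamp [-99.2702  -0.0612  78.8412] [0.7559 0.7559] angle 0.8392857378061958 dist 58.145935447427206
knob in tool [-15.3065 -23.3489  65.7474]
half_slot [{'xy': [281.2, 194.2], 'score': 0.55}]
half_pad [{'xy': [291.6, 200.9], 'score': 0.96}]
```

The arm ran into joint limits at 0.57 rad of tilt. I'll grasp with 0.3 rad tilt instead and let the knob turn between the pads.

Call:
jog_arm([
  [0,-0.15,0,-6,-12,5,50],
  [0,-0.266,0,-11,-23,15,50],
  [0,-0.266,0,-11,-23,35,50],
  [0,-0.266,0,-11,-23,56,50],
  [0,-0.266,0,-11,-23,56,50],
  [0,-0.266,0,-11,-23,56,50],
])

```text
t: 26.12
eef_pos: [0.5127, 0.0581, 0.0893]
tool_rot: [-0.004, 0.985, 0.09, 0.149]
contact_force: [-0.5, 0.2, 0.4]
gripper_width: 0.585
grasp_force: 0.0
```

```bash
python3 r.py
```

```text
26.125 [ 0.6245  0.4354 -1.0367  2.2232  0.9033  0.5562 -2.4545] [-0.4823  0.1688  0.4416] 0.5846467621018404
tcp clamp [-100.8921    0.7745   89.25  ]
[[ 0.9559  0.0096  0.2937]
 [ 0.0147 -0.9998 -0.015 ]
 [ 0.2935  0.0187 -0.9558]]
  red [ 255  214   52   65 2723] [280.0768 245.0015]
  red [263 182  13  13 109] [268.9725 187.5046]
knob clamp [-98.001    0.15    79.5413] [0.9054 0.9054] angle 0.81555366783385 dist 57.68529143904059
knob in tool [-0.0947  0.4708 10.1379]
half_slot [{'xy': [282.7, 194.1], 'score': 0.71}]
half_pad [{'xy': [289.0, 196.5], 'score': 0.75}]
```

Call:
jog_arm([
  [0,0,0,0,0.5,20,50],
  [0,0,0,0,0.5,40,50],
  [0,0,0,0,0.5,50,50],
  [0,0,0,0,0.5,50,24],
  [0,0,0,0,0.5,50,24],
  [0,0,0,0,0.5,50,24],
  [0,0,0,0,0.5,50,24],
], grip_force=30)

```text
t: 27.2
eef_pos: [0.5271, 0.0594, 0.0416]
tool_rot: [-0.005, 0.985, 0.089, 0.149]
contact_force: [-3.2, 4.4, -0.1]
gripper_width: 0.338
grasp_force: 31.0
```

```bash
python3 r.py
```

```text
27.2 [ 0.4988  0.5228 -0.9     2.226   1.0962  0.5031 -2.6263] [-3.1563  4.4284 -0.1476] 0.3379401050533295
tcp clamp [-86.489   -0.4183  41.5977]
[[ 0.9556  0.0085  0.2945]
 [ 0.0129 -0.9998 -0.013 ]
 [ 0.2943  0.0163 -0.9556]]
  red [ 244  247   71   83 4855] [279.1096 287.4243]
  red [266 181  10  13  73] [270.1918 187.4384]
knob clamp [-95.9961   0.7614  81.5753] [2.1747 2.1747] angle 0.7660412162850481 dist 57.690503440411206
knob in tool [  2.6958  -0.61   -41.0164]
half_slot [{'xy': [284.9, 194.2], 'score': 0.73}]
half_pad [{'xy': [291.1, 195.6], 'score': 0.89}]
```

Call:
jog_arm([
  [0,0,0,-2.5,0,-4.5,24],
  [0,0,0,-5,0,-9,24],
  [0,0,0,-8,0,-14.5,24],
  [0,0,0,-10.6,0,-19.3,24],
  [0,0,0,-10.6,0,-19.3,24],
])

```text
t: 28.02
eef_pos: [0.5109, 0.0564, 0.0566]
tool_rot: [-0.005, 0.985, 0.089, 0.149]
contact_force: [-2.0, 5.5, -4.5]
gripper_width: 0.343
grasp_force: 30.8
```

```bash
python3 r.py
```

```text
28.025 [ 0.5448  0.4777 -0.9447  2.2513  1.0343  0.5041 -2.5793] [-1.965   5.4795 -4.4544] 0.34292670695555993
tcp clamp [-102.942    -0.5775   56.6205]
[[ 0.9559  0.0085  0.2937]
 [ 0.013  -0.9998 -0.0135]
 [ 0.2935  0.0167 -0.9558]]
  red [ 245  247   70   83 4832] [279.1147 287.4396]
  red [262 174   9  13  75] [265.44 180.04]
knob clamp [-112.4896    0.7229   95.8714] [2.3094 2.3094] angle 0.79089973382303 dist 79.45239798320401
knob in tool [  2.4114  -0.7267 -40.3378]
half_slot [{'xy': [282.4, 194.7], 'score': 0.63}]
half_pad [{'xy': [293.1, 198.1], 'score': 0.94}]
```

Run:
```python
import numpy as np
def tcp(b,t,r=79.4):
    return np.array([-56-r*np.sin(b)+40.3*np.sin(t)-2.4*np.cos(t),40+r*np.cos(b)-40.3*np.cos(t)-2.4*np.sin(t)])
t0=.298;p0=tcp(.79,t0);print(p0)
for i in range(1,11):
    b=.79-.08*i;t=t0-.055*i;d=tcp(b,t)-p0
    print(round(b,2),-.055*i,np.round([d@[np.cos(t0),np.sin(t0)],d@[np.sin(t0),-np.cos(t0)]],1))
```

```text
[-102.86383087   56.65685417]
0.71 -0.055 [ 3.5 -3. ]
0.63 -0.11 [ 7.2 -5.6]
0.55 -0.165 [11.1 -7.9]
0.47 -0.22 [15.2 -9.7]
0.39 -0.275 [ 19.4 -11.2]
0.31 -0.33 [ 23.6 -12.4]
0.23 -0.385 [ 27.9 -13.1]
0.15 -0.44 [ 32.3 -13.4]
0.07 -0.495 [ 36.6 -13.3]
-0.01 -0.55 [ 40.9 -12.9]
```

Call:
jog_arm([
  [0,-0.055,0,3.5,0,-3,24],
  [0,-0.11,0,7.2,0,-5.6,24],
  [0,-0.165,0,11.1,0,-7.9,24],
  [0,-0.22,0,15.2,0,-9.7,24],
  [0,-0.275,0,19.4,0,-11.2,24],
  [0,-0.33,0,23.6,0,-12.4,24],
  [0,-0.385,0,27.9,0,-13.1,24],
  [0,-0.44,0,32.3,0,-13.4,24],
  [0,-0.495,0,36.6,0,-13.3,24],
  [0,-0.55,0,40.9,0,-12.9,24],
])

```text
t: 29.48
eef_pos: [0.5452, 0.0627, 0.0809]
tool_rot: [0.019, 0.988, 0.087, -0.127]
contact_force: [-4.5, 3.4, -3.6]
gripper_width: 0.334
grasp_force: 29.9
```

```bash
python3 r.py
```

```text
29.475 [ 0.4337  0.7854 -0.9844  1.7105  0.598   1.2847 -2.1404] [-4.4549  3.4414 -3.5878] 0.3342729231746828
tcp clamp [-68.1378  -0.1927  80.9465]
[[ 0.9673  0.0074 -0.2534]
 [ 0.0031 -0.9998 -0.0173]
 [-0.2535  0.016  -0.9672]]
  red [ 244  250   72   86 4694] [279.4572 291.6016]Traceback (most recent call last):
  File "r.py", line 9, in <module>
    n,l,st,ce=cv2.connectedComponentsWithStats(m);j=1+np.argmax(st[1:,4]);print("  red",st[j],ce[j]);rs.append(ray(q,ce[j],TT))
                                                      ~~~~~~~~~^^^^^^^^^^
    return _wrapfunc(a, 'argmax', axis=axis, out=out, **kwds)
    return bound(*args, **kwds)
ValueError: attempt to get argmax of an empty sequence
```

Call:
jog_arm([
  [0,0,0,1.5,0,3,24],
  [0,0,0,2.5,0,6,24],
  [0,0,0,2.5,0,6,24],
])

```text
t: 29.95
eef_pos: [0.5471, 0.0631, 0.0746]
tool_rot: [0.019, 0.988, 0.087, -0.124]
contact_force: [-2.9, 4.0, -1.9]
gripper_width: 0.339
grasp_force: 30.1
```

Call:
jog_arm([
  [0,0,0,0,0,0,55],
  [0,0,0,0,0,0,55],
  [0,0,0,0,0,0,55],
  [0,0,0,0,0,-30,55],
  [0,0,0,0,0,-70,55],
  [0,0,0,-20,0,-120,55],
  [0,0,0,-40,0,-130,55],
  [0,0,0,-40,0,-130,55],
])

```text
t: 30.95
eef_pos: [0.5407, 0.0632, 0.2112]
tool_rot: [0.021, 0.988, 0.087, -0.123]
contact_force: [-0.3, -0.7, -0.8]
gripper_width: 0.647
grasp_force: 0.0
```

```bash
python3 r.py; python3 n.py
```

```text
30.95 [ 0.4881  0.6365 -1.0706  1.6211  0.4768  1.4674 -2.0702] [-0.3348 -0.7231 -0.8291] 0.6465830370881327
tcp clamp [-72.4907   1.1141 211.1505]
[[ 0.969   0.0073 -0.2471]
 [ 0.0022 -0.9998 -0.0206]
 [-0.2472  0.0194 -0.9688]]
  red [ 260  134   38   45 1121] [277.975  154.5245]
  red [274 186   1   2   2] [274.  186.5]
knob clamp [-66.4759  -2.9054 105.5047] [7.2359 7.2359] angle 0.15858223627553283 dist 66.33711927891919
knob in tool [ 31.9376   2.0109 100.9421]
half_slot [{'xy': [297.6, 226.4], 'score': 0.75}]
half_pad [{'xy': [289.5, 197.8], 'score': 0.56}]
31.15 [0.5407 0.0629 0.2088] [-0.6242  0.9139 -1.0962]
0 clamp [(array([273.7,  57.7]), 0.56)]
0 half_pad [(array([276.5, 100.4]), 0.6)]
0 half_slot []
0 knob_mid [(array([276.7, 156.1]), 0.58)]
0 tube_mid [(array([276. ,  58.3]), 0.72)]
1 clamp [(array([299.6, 227.9]), 0.91)]
1 half_pad [(array([291.4, 194.4]), 0.98)]
1 half_slot [(array([283.4, 194.6]), 0.74)]
1 knob_mid [(array([280.9, 193.2]), 0.7)]
1 tube_mid [(array([299. , 207.3]), 0.79)]
2 clamp []
2 half_pad [(array([130.1, 231.4]), 0.45)]
2 half_slot []
2 knob_mid []
2 tube_mid []
[ 0.6137  0.0762 -0.1088  0.1544 83.9547]
clamp 0 [ 0.9305 -1.9543]
half_pad 0 [-1.1002 -0.0479]
knob_mid 0 [-1.4352 -0.674 ]
tube_mid 0 [-0.8309  9.5441]
clamp 1 [-2.2423  1.3255]
half_pad 1 [1.5558 2.5279]
half_slot 1 [-2.0176  0.7632]
knob_mid 1 [-1.9497 -2.9085]
tube_mid 1 [-0.7512  1.0024]
half_pad 2 [116.0256 -31.5323]
```

Call:
jog_arm([
  [0,0,0,-50,0,-40,55],
  [0,0.1,0,-100,0,-80,55],
  [0,0.2,0,-110,0,-100,55],
  [0,0.2,0,-110,0,-100,55],
])

```text
t: 32.55
eef_pos: [0.4599, 0.0508, 0.3365]
tool_rot: [0.014, 0.996, 0.087, -0.023]
contact_force: [0.5, -0.8, -1.0]
gripper_width: 0.647
grasp_force: 0.0
```

```bash
cat > f.py <<'E'
from fit import *
np.set_printoptions(precision=1,suppress=True)
o=bot.get_obs();p=bot.read_camera("wrist");T=wristT(p,o);s=bot.read_camera("scene");t=bot.read_camera("top")
c=np.array([.6125,.0755,0]);Z=R.from_euler('z',.17);C=lambda x:c+Z.apply(np.array(x)/1e3);print(o["t"],o["contact_force"])
rs=[]
for nm,q,TT in(("w",p,T),("s",s,s["T"]),("t",t,t["T"])):
  h=cv2.cvtColor(q["pixels"],cv2.COLOR_RGB2HSV);m=cv2.inRange(h,(0,130,50),(8,255,255))|cv2.inRange(h,(172,130,50),(180,255,255))
  n,l,st,ce=cv2.connectedComponentsWithStats(m)
  print(nm,"knob tip",[x["xy"] for x in bot.tip_of("knob_mid",q)[:1]],"pad",[x["xy"] for x in bot.tip_of("half_pad",q)[:1]],"slot",[x["xy"] for x in bot.tip_of("half_slot",q)[:1]])
  if n>1:
    j=1+np.argmax(st[1:,4]);print("  red",st[j],ce[j]); 
    if st[j,4]>25:rs.append(ray(q,ce[j],TT))
  print("  pred knob up",proj(q,C([-56,0,108]),TT)[0],"leaning .1",proj(q,C([-62.5,0,107]),TT)[0],".2",proj(q,C([-69,0,106]),TT)[0],"pad",proj(q,C([-15,0,117]),TT)[0],"slot",proj(q,C([-56,0,95]),TT)[0])
if len(rs)>1:X,e=tri(rs);print("knob clamp",Z.inv().apply(X-c)*1e3,np.array(e)*1e3)
E
python3 f.py
```

```text
32.55 [ 0.5 -0.8 -1. ]
w knob tip [[279.1, 81.6]] pad [[276.0, 34.6]] slot [[277.6, 81.1]]
  red [264  69  27  30 456] [276.8  82.6]
  pred knob up [275.8  76.2] leaning .1 [275.7  82.5] .2 [275.7  88.7] pad [275.9  34.3] slot [275.6  76.9]
s knob tip [[280.4, 186.4]] pad [[291.6, 195.9]] slot [[283.0, 195.7]]
  red [273 181  12  15 130] [279.  188.4]
  pred knob up [281.  188.9] leaning .1 [279.1 187.7] .2 [277.2 186.5] pad [293.4 195.7] slot [281.  192.4]
t knob tip [[253.1, 223.9]] pad [[244.5, 199.7]] slot [[248.1, 224.5]]
  red [251 218   8  11  44] [255.2 222.7]
  pred knob up [250.5 221.1] leaning .1 [251.2 224.7] .2 [251.9 228.2] pad [245.9 198.4] slot [251.  221.6]
knob clamp [-61.1  -3.8 107.9] [3.1 1.5 4. ]
```

Call:
jog_arm([
  [0,0.05,0,20,2,50,0],
  [0,0.05,0,35,2,100,0],
  [0,0.05,0,50,2,150,0],
  [0,0.05,0,60,2,200,0],
  [0,0.05,0,64,2,240,0],
  [0,0.05,0,64,2,252,0],
  [0,0.05,0,64,2,252,0],
])

```text
t: 34.02
eef_pos: [0.5115, 0.0542, 0.0799]
tool_rot: [0.009, 0.996, 0.089, -0.0]
contact_force: [0.8, -0.8, 1.0]
gripper_width: 0.0
grasp_force: 0.0
```

Call:
jog_arm([
  [0,0,0,4,0,0,0],
  [0,0,0,8,0,0,0],
  [0,0,0,12,0,0,0],
])

```text
t: 34.4
eef_pos: [0.5244, 0.056, 0.0805]
tool_rot: [0.009, 0.996, 0.088, 0.001]
contact_force: [-1.9, 0.5, 0.7]
gripper_width: -0.001
grasp_force: 0.8
```

Call:
jog_arm([
  [0,0,0,2,0,0,0],
  [0,0,0,4,0,0,0],
])

```text
t: 34.65
eef_pos: [0.5269, 0.0567, 0.0796]
tool_rot: [0.009, 0.996, 0.088, -0.0]
contact_force: [-3.3, -0.5, 1.2]
gripper_width: 0.0
grasp_force: 1.3
```

Call:
jog_arm([
  [0,0,0,1,0,0,0],
  [0,0,0,2,0,0,0],
])

```text
t: 34.9
eef_pos: [0.5289, 0.0571, 0.0795]
tool_rot: [0.009, 0.996, 0.088, -0.0]
contact_force: [-3.0, -0.9, 2.5]
gripper_width: 0.002
grasp_force: 2.0
```

Call:
jog_arm([
  [0,0,0,1,0,0,0],
  [0,0,0,2,0,0,0],
])

```text
t: 35.15
eef_pos: [0.5309, 0.0575, 0.0795]
tool_rot: [0.009, 0.996, 0.088, -0.0]
contact_force: [-4.3, -1.0, 2.2]
gripper_width: 0.003
grasp_force: 2.2
```

Call:
jog_arm([
  [0,0,0,1,0,0,0],
  [0,0,0,2,0,0,0],
])

```text
t: 35.4
eef_pos: [0.5332, 0.0578, 0.0796]
tool_rot: [0.009, 0.996, 0.088, -0.0]
contact_force: [-4.7, -0.4, 3.3]
gripper_width: 0.0
grasp_force: 2.2
```

Call:
jog_arm([
  [0,0,0,1,0,0,0],
  [0,0,0,2,0,0,0],
])

```text
t: 35.65
eef_pos: [0.535, 0.0581, 0.0796]
tool_rot: [0.009, 0.996, 0.088, -0.0]
contact_force: [-5.8, -0.1, 4.3]
gripper_width: -0.003
grasp_force: 2.9
```

Call:
jog_arm([
  [0,0,0,1,0,0,0],
  [0,0,0,2,0,0,0],
])

```text
t: 35.9
eef_pos: [0.5353, 0.0582, 0.0794]
tool_rot: [0.01, 0.996, 0.089, -0.002]
contact_force: [-12.3, -1.8, 9.1]
gripper_width: -0.002
grasp_force: 6.2
```

```bash
python3 f.py
```

```text
35.9 [-12.3  -1.8   9.1]
w knob tip [[271.1, 215.0]] pad [[272.2, 135.1]] slot []
  red [ 237  181   72   73 3107] [272.8 213. ]
  pred knob up [270.1 227.2] leaning .1 [270.1 240.5] .2 [270.2 253.3] pad [269.8 130.8] slot [270.3 218.1]
s knob tip [[283.5, 192.2]] pad [[291.4, 197.8]] slot [[283.2, 194.9]]
  red [276 183  12  15 115] [281.  190.4]
  pred knob up [281.  188.9] leaning .1 [279.1 187.7] .2 [277.2 186.5] pad [293.4 195.7] slot [281.  192.4]
t knob tip [] pad [] slot []
  pred knob up [250.5 221.1] leaning .1 [251.2 224.7] .2 [251.9 228.2] pad [245.9 198.4] slot [251.  221.6]
knob clamp [-51.7  -1.9 106.5] [1.7 1.7]
```

The bolt is now against its upright stop. I'll back off and check.

Call:
jog_arm([
  [0,0,0,-5,0,0,0],
  [0,0,0,-30,0,0,0],
  [0,0,0,-60,0,0,0],
  [0,0,0,-80,0,-60,0],
  [0,0,0,-80,0,-120,0],
  [0,0,0,-80,0,-180,0],
  [0,0,0,-80,0,-240,0],
  [0,0,0,-80,0,-250,0],
])

```text
t: 37.5
eef_pos: [0.4612, 0.0496, 0.3339]
tool_rot: [0.01, 0.996, 0.088, 0.005]
contact_force: [1.4, -0.6, -1.6]
gripper_width: -0.001
grasp_force: 0.0
```

```bash
python3 f.py; python3 a.py | grep -A1 -E "pitcher|cup|tamper|tube"
```

```text
37.5 [ 1.4 -0.6 -1.6]
w knob tip [[276.0, 85.9]] pad [[276.4, 47.0]] slot [[275.8, 91.3]]
  red [263  73  28  29 454] [276.5  87.9]
  pred knob up [275.4  89.4] leaning .1 [275.4  95.5] .2 [275.3 101.6] pad [275.6  48.5] slot [275.3  90.2]
s knob tip [[284.7, 192.5]] pad [[289.9, 195.9]] slot [[282.5, 194.0]]
  red [277 183  12  15 119] [281.5 189.7]
  pred knob up [281.  188.9] leaning .1 [279.1 187.7] .2 [277.2 186.5] pad [293.4 195.7] slot [281.  192.4]
t knob tip [[250.2, 218.3]] pad [[245.4, 200.5]] slot [[252.4, 223.6]]
  red [241 213  17  15 132] [249.8 220.9]
  pred knob up [250.5 221.1] leaning .1 [251.2 224.7] .2 [251.9 228.2] pad [245.9 198.4] slot [251.  221.6]
knob clamp [-54.7   0.1 105.9] [1.4 0.2 1.4]
tube_mid scene [([296.6, 208.0], 0.89)]
tube_mid top [([245.3, 193.3], 0.69)]
    [0.6108 0.0753 0.0831] [np.float64(0.0014154591176255202), np.float64(0.0014154591176256258)]
--
pitcher_mid scene [([355.4, 160.2], 0.92)]
pitcher_mid top [([126.3, 226.9], 0.68)]
    [0.5563 0.3061 0.0623] [np.float64(0.0013886063620910617), np.float64(0.0013886063620911673)]
cup_mid scene [([250.4, 294.3], 0.63)]
cup_mid top [([349.4, 138.1], 0.74)]
    [ 0.7214 -0.1304  0.0424] [np.float64(0.0014979033147433168), np.float64(0.0014979033147432355)]
tamper_mid scene [([224.7, 259.3], 0.84)]
tamper_mid top [([350.0, 190.3], 0.56)]
    [ 0.6151 -0.1284  0.047 ] [np.float64(0.0036489053187585122), np.float64(0.0036489053187586415)]
```

```bash
python3 -c "from station import bot;print(bot.hand_in())"
```

```text
the job is handed in; nothing more can be done
None
```

I handed the job in at about 38 s: the tube is home (steady yield at about 10 N, then a hard stop at 23 N on the pad). The bolt is upright in the fork with the knob resting on it about 9 mm drawn out. The robot is clear of everything, and the pitcher, cup and tamper measure where they began to within about 1 cm.

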